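Set out sample notebooks on the display riser

ROBOT

A 6-joint arm with a two-finger parallel gripper is mounted at the origin on the work surface. World frame = base frame: x ahead of the robot, y to its left, z up, the work surface at z = 0. Lengths are in mm, angles in rad, forces in N, time in s.
With the tool pointing down it reaches from about 400 to 925 mm from the base axis. Payload 12.5 kg.
Tool frame: the origin (TCP) lies on the centre line of the jaws, within the pads' length; the fingertips stand 17 mm ahead of it and the grasp point (between the pads) lies 2 mm behind it; z points along the fingers, y is the line along which they close (so a half turn about z gives the same grasp; the last joint's range is limited). The gripper opens to 95 mm and grips with 3 to 60 N. Pads are 20 mm wide; open, the fingers measure 119 mm over their backs; the gripper's body (75 mm by 180 mm) begins 59 mm behind the grasp point.
Start: joints at [-1.331, 0.491, 1.559, -0, 1.092, -0.106], TCP at [211.867, -588.014, 208.361] pointing down, gripper open.
Joint ranges: [-3.1, 3.1], [-0.84, 2.19], [0.05, 2.79], [-1.13, 4.28], [0.06, 2.93], [-2.69, 2.69]. Speed limits (rad/s): [2.22, 2.22, 2.79, 3.14, 3.14, 3.14].

INTERFACE

Orientations are given as [roll, pitch, yaw] about the fixed x, y, z axes, in that order (R = Rz(yaw) Ry(pitch) Rx(roll)).
In Python, from cell import env gives the robot as it stands.
- The arm moves only by the tool drive_tool, never from a script. Its argument "deltas" is text: rows parted by semicolons, each of 4 numbers parted by spaces: the shift along the world's x, y, z normalised to -1 to 1, where 1 is 100 mm, then the turn about the world's z normalised to -1 to 1, where 1 is 180 degrees. A call has 1 to 10 rows; each row shifts and turns the commanded pose from where the row before left it; what a row does not reach is not made up. A row lasts 1/12 s, in which the tool goes at most 41.7 mm and 7.16 degrees, less where a joint would pass 70% of its speed; a pose out of reach is approached as far as the arm can. A call with a number of a shift or a turn outside -1 to 1 is refused whole. A call with a gripper value outside its range is refused whole. "gripper" is the closure, from 0 (fully open) to 1 (shut), set as the call begins (left out, the last holds). The fingers move at their own pace and stop on an object; the grip force is fixed at half the most. Time passes only in rows, so rows that do not move let the fingers close. It gives the time, the measured TCP pose, the force, the opening and the grip force at its end, in the units of the state.
- env.state(): the state, without advancing time (a new reading comes with each control period).
- env.read_camera(name): name is "scene" or "top" or "wrist"; returns (picture, depth): 420x560x3 uint8, red, green, blue; 420x560 float32, mm along the optical axis (not along the pixel's ray), 0 where there is no reading.
- env.camera_params(name): a dict with "mtx" (3x3 intrinsics, pixels), "camera_from_world" (4x4, takes a point from world to camera coordinates); the wrist camera has in their place "mount" (4x4, takes a point from camera to tool coordinates, whose origin is the TCP and whose axes are the flange's). Camera axes: x right, y down, z forward; pixel columns grow to the right and rows downward; lengths in mm; the calibration is good to about 2 mm. The wrist camera is an equidistant fisheye: a pixel r from the principal point sees the ray r / f radians off the axis. A picture is of the moment at which its call begins: read the wrist's pose just before it. camera_params takes no time and is no camera call.
- env.job_done(): hands the job in; it is judged then, once.
The state is a dict: "t": time; "joints": joint angles; "qvel": joint speeds; "tau": joint torques, N m; "eef_pos": TCP position; "tcp_rot": TCP orientation; "ft_force": force on the tool from outside, world axes, zero at the start; "moment": the same for the moment, N m; "opening": opening from 0.0 (shut) to 1.0 (fully open); "grip_force": force on a finger pad.
Only numpy, scipy, OpenCV 4.12 (cv2) and the standard library are available. Lean on these libraries where they do the work, as an engineer would, in place of code of your own. Each camera call takes 0.05 s, during which the arm holds its last target. There are 200 camera calls.

TASK

Get the sample display ready: first clear the marker off the display base and lay it flat in the kraft tray, then take both notebooks out of the slotted carton and lean each one upright against the low display wall, square to it and centred on the pad of its own colour. When both stand there by themselves, shut the carton's lid, and leave the glue bottle, the mug and the stack of pads as they are.

Things in the scene. Friction and masses are not known exactly. Their poses are not given: they have to be found in the camera images.
- display: Fixed grey-painted display riser that stands left or right of the tray. Base plate 150 (x) x 270 (y) x 12 mm thick; along its -x edge (the robot's side) stands a wall 15 mm thick, 270 mm long, whose top is 99 mm above the bench. Origin at the centre of the base's underside, on the bench. x points from the wall out over the base (away from the robot), y along the wall, z up. The wall's front face, on which the notebooks lean, is at x = -60 mm and looks to +x.
- wall_top (a point): Middle of the front upper edge of the display's wall, 99 mm above the bench (85 mm above the pads' tops). Axes as the display.
- orange_pad: Orange pad 125 (x) x 118 (y) x 2 mm fixed on the display base, from the wall's foot to the base's front edge; its top is 14 mm above the bench. Origin at the centre of its underside; axes as the display. The orange notebook's place; the two pads lie side by side along the wall, centres 130 mm apart, either one on the left.
- blue_pad: Blue pad of the same size and height, beside the orange one: the blue notebook's place.
- carton: Fixed kraft carton 110 (x) x 260 (y) x 60 mm high, with two slots side by side along y (centres 62 mm either side of the middle, 12 mm towards +x from the middle, 19.5 mm wide in x, 108 mm long in y, floor 10 mm above the bench), a notebook standing in each. Origin at the centre of its underside; x away from the robot, y to the left, z up. Its lid is hinged on its -x rim (the robot's side).
- lid (a joint): Angle of the carton's lid, rad: 0 shut flat on the carton, 1.57 upright, about 1.7 to 2.0 at the start (leaning back towards the robot); at most 2.1. A light stiff hinge: it stays where it is left and takes about 1 N at the free edge. The lid is a board 110 mm (hinge to free edge) x 260 x 5 mm; the hinge line runs along the carton's y at x = -55 mm, 63.5 mm above the bench, in mid-thickness of the lid. The lid cannot shut while a notebook stands in the carton.
- lid_edge (a point): Middle of the lid's free edge, in mid-thickness. x points from hinge to free edge, y along the hinge, z out of the lid's outer face (up when shut, to the robot when open).
- orange_book_center (a point): Centre of the loose orange spiral notebook: 14 mm thick (x), 100 mm wide (y), 150 mm tall (z, up), about 0.18 kg, rigid. It stands upright in a slot of the carton, about 100 mm of it showing above the carton.
- blue_book_center (a point): Centre of the loose blue hardcover notebook: 14 mm thick (x), 90 mm wide (y), 138 mm tall (z, up), about 0.16 kg, rigid. It stands upright in the carton's other slot.
- marker_center (a point): Centre of the loose flat-barrelled marker, yellow with a black cap: 130 mm long (x), 20 mm wide (y), 14 mm high (z), 30 g. It lies flat on the two pads, roughly along the wall and about 85 mm in front of it.
- tray: Fixed open kraft tray between display and carton, 190 (x) x 90 (y) x 28 mm high, walls and floor 5 mm thick, empty. Origin at the centre of its underside.
- orange_book: The orange notebook again, origin at the middle of its bottom edge (75 mm below its centre).
- blue_book: The blue notebook again, origin at the middle of its bottom edge (69 mm below its centre).
- marker: The marker again, origin 7 mm below its centre.
- glue: Bystander: glue bottle, 56 mm across, 130 mm tall; origin at the centre of its base.
- mug: Bystander: white mug, 80 mm across, 90 mm tall; origin at the centre of its base.
- pad_stack: Bystander: stack of note pads, 90 x 130 x 48 mm; origin at the centre of its underside.

How it is judged (in metres and radians):
On the way, in this order (a step that is already met when the one before it is completed fails the run):
1. the marker lies in the tray, released (x of marker_center in the frame of tray between -0.09 and 0.09 m and y of marker_center in the frame of tray between -0.04 and 0.04 m and z of marker_center in the frame of tray below 0.02 m and contact force between marker and the fingers below 0.05 N and linear speed of marker below 0.02 m/s), for 0.2 s.
2. one notebook (either) leans on the display wall on its own pad, released (((y of orange_book_center in the frame of orange_pad between -0.03 and 0.03 m and angle between orange_book_center's own z axis and vertical between 0.09 and 0.55 rad and angle between the y axis of orange_book_center and the y axis of display, either way round below 0.2 rad and contact force between orange_book and orange_pad above 0.05 N and contact force between orange_book and display above 0.02 N and contact force between orange_book and the fingers below 0.05 N and linear speed of orange_book below 0.02 m/s and angular speed of orange_book below 0.15 rad/s) or (y of blue_book_center in the frame of blue_pad between -0.03 and 0.03 m and angle between blue_book_center's own z axis and vertical between 0.09 and 0.55 rad and angle between the y axis of blue_book_center and the y axis of display, either way round below 0.2 rad and contact force between blue_book and blue_pad above 0.05 N and contact force between blue_book and display above 0.02 N and contact force between blue_book and the fingers below 0.05 N and linear speed of blue_book below 0.02 m/s and angular speed of blue_book below 0.15 rad/s))), for 0.2 s.
3. both notebooks lean on the display wall, each on its own pad (y of orange_book_center in the frame of orange_pad between -0.03 and 0.03 m and angle between orange_book_center's own z axis and vertical between 0.09 and 0.55 rad and angle between the y axis of each of orange_book_center, blue_book_center and the y axis of display, either way round below 0.2 rad and contact force between orange_book and orange_pad above 0.05 N and contact force between each of orange_book, blue_book and display above 0.02 N and contact force between each of orange_book, blue_book and the fingers below 0.05 N and linear speed of each of orange_book, blue_book below 0.02 m/s and angular speed of each of orange_book, blue_book below 0.15 rad/s and y of blue_book_center in the frame of blue_pad between -0.03 and 0.03 m and angle between blue_book_center's own z axis and vertical between 0.09 and 0.55 rad and contact force between blue_book and blue_pad above 0.05 N), for 0.2 s.
4. the carton's lid is shut (value of joint lid below 0.08 rad), for 0.2 s.
At the end, for the whole second after the job is handed in: Marker in the tray, then each notebook released and still on its own colour's pad, within 30 mm of its middle along the wall, touching the wall, tilted 5 to 31 degrees, within 11 degrees of square to the wall; lid shut last, within 0.08 rad; bystanders shifted under 30 mm (all of step 1 and all of step 3 and value of joint lid below 0.08 rad).
It fails at once if the glue bottle is shifted by more than 30 mm or tipped (distance of glue from where it was at the start of the episode above 0.03 m or angle between glue's own z axis and vertical above 0.3 rad).
It fails at once if the mug is shifted by more than 30 mm or tipped (distance of mug from where it was at the start of the episode above 0.03 m or angle between mug's own z axis and vertical above 0.3 rad).
It fails at once if the stack of pads is shifted by more than 30 mm or tipped (distance of pad_stack from where it was at the start of the episode above 0.03 m or angle between pad_stack's own z axis and vertical above 0.3 rad).
It also fails if it takes over 72 s, if anything falls off the work surface, if the arm or the gripper's body presses on something with over 40 N, if the wrist force passes 120 N, or if a joint passes its speed limit or range.

## Working session

There is one attempt and no reset: what is moved stays moved. The work goes in short steps, Python scripts to look and compute and a tool call to move; the robot and the scene stay as the last step left them, time stands still between calls to the robot, and variables do not carry over. Pictures are saved under pics/ and viewed, at most 10 in all, crops included, and the job is handed in when it is done.

Besides the shell and the picture viewer there is one more tool, called after "Emit:" by a JSON object that holds its "op" and its "data". drive_tool: Moves the arm, as the interface text tells. Its arguments: {"type":"object","properties":{"deltas":{"type":"string"},"gripper":{"type":"number"}},"required":["deltas"]}

```bash
ls; mkdir -p pics; python3 - <<'E'
from cell import env
import cv2,numpy as np
s=env.state();print(s)
for n in("top","scene"):
    p,d=env.read_camera(n);cv2.imwrite(f"pics/{n}0.png",p[:,:,::-1]);np.savez(f"{n}0.npz",p=p,d=d)
    c=env.camera_params(n);print(n,c["mtx"],np.linalg.inv(c["camera_from_world"]).round(3))
print(env.camera_params("wrist"))
E
```

```text
pics
{'t': 0.0, 'joints': array([-1.33059718e+00,  4.91558089e-01,  1.55945982e+00,  8.73772417e-06,
        1.09167952e+00, -1.05613806e-01]), 'qvel': array([ 0.00031317, -0.0015003 , -0.00043218, -0.00166742, -0.00053312,
       -0.00182775]), 'tau': array([-2.86168543e-04, -6.12654090e+01, -2.58186883e+01,  6.92525133e-02,
        4.81729140e-02, -1.24153994e-04]), 'eef_pos': array([ 211.80641037, -587.75005877,  207.7590916 ]), 'tcp_rot': array([-3.14049485e+00, -1.24168842e-04,  3.45808850e-01]), 'ft_force': array([0.36243212, 0.38080589, 0.02995585]), 'moment': array([-0.01028337, -0.00735638, -0.02882051]), 'grip_force': 0.0, 'opening': 0.9952711911679183}
top [[546.65467427   0.         277.57285265]
 [  0.         546.65467427 215.45110233]
 [  0.           0.           1.        ]] [[-1.90000e-02 -9.80000e-01  1.98000e-01  3.62844e+02]
 [-1.00000e+00  1.80000e-02 -5.00000e-03 -5.41500e+00]
 [ 2.00000e-03 -1.98000e-01 -9.80000e-01  1.37024e+03]
 [ 0.00000e+00  0.00000e+00  0.00000e+00  1.00000e+00]]
scene [[527.50834827   0.         284.63110175]
 [  0.         527.50834827 206.97527909]
 [  0.           0.           1.        ]] [[-2.350000e-01  7.750000e-01 -5.870000e-01  1.259182e+03]
 [ 9.720000e-01  1.910000e-01 -1.360000e-01  1.660650e+02]
 [ 7.000000e-03 -6.020000e-01 -7.980000e-01  9.844500e+02]
 [ 0.000000e+00  0.000000e+00  0.000000e+00  1.000000e+00]]
{'mtx': array([[325.1922621 ,   0.        , 281.90127759],
       [  0.        , 325.1922621 , 205.18539453],
       [  0.        ,   0.        ,   1.        ]]), 'mount': array([[-2.99473506e-05, -9.72569466e-01, -2.32612625e-01,
         6.45323213e+01],
       [ 9.99999996e-01, -8.67108326e-06, -9.24890454e-05,
        -1.11214291e+00],
       [ 8.79350181e-05, -2.32612627e-01,  9.72569462e-01,
        -1.76797776e+02],
       [ 0.00000000e+00,  0.00000000e+00,  0.00000000e+00,
         1.00000000e+00]])}
```

View pics/top0.png

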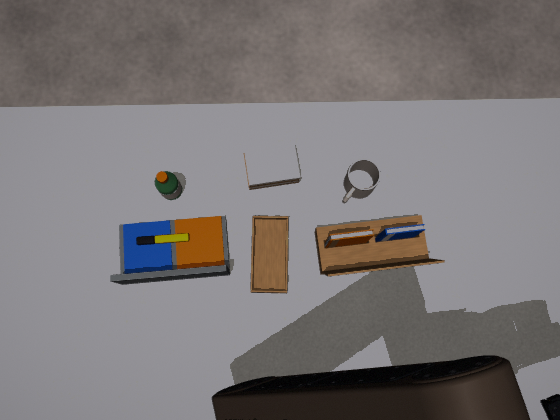

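View pics/scene0.png

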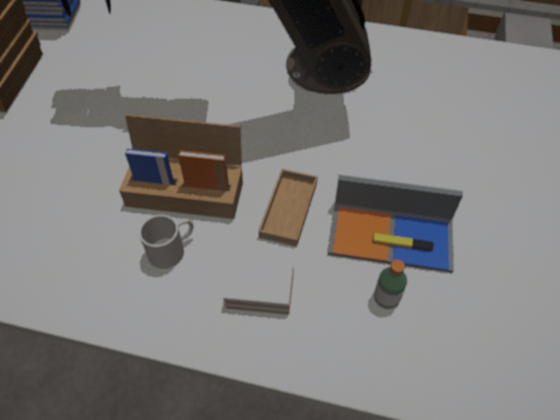

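Top view (up is +x, left is +y): display at cols 112–232 and rows 215–282, blue pad on the left and orange on the right, marker across both at rows 236–243. Tray is at cols 251–289, carton at 316–440 with the orange book left (350,237) and the blue right (402,232). Next I measure them with masks and ray/depth points.

```bash
cat > h.py <<'E'
from cell import env
import cv2,numpy as np
def load(n):
    z=np.load(n+"0.npz");return z["p"],z["d"]
def world(n,d):
    c=env.camera_params(n);K=c["mtx"];T=np.linalg.inv(c["camera_from_world"])
    v,u=np.indices(d.shape);P=np.dstack([(u-K[0,2])/K[0,0]*d,(v-K[1,2])/K[1,1]*d,d])
    return P@T[:3,:3].T+T[:3,3]
def ray(n,u,v,z):
    c=env.camera_params(n);K=c["mtx"];T=np.linalg.inv(c["camera_from_world"])
    r=T[:3,:3]@np.array([(u-K[0,2])/K[0,0],(v-K[1,2])/K[1,1],1]);o=T[:3,3]
    return o+r*(z-o[2])/r[2]
def rect(W,m):
    p=W[m][:,:2].astype(np.float32);c,s,a=cv2.minAreaRect(p)
    return np.round(c,1),np.round(s,1),round(a,1),"z med/max",np.round(np.percentile(W[m][:,2],[5,50,95]),1),int(m.sum())
def hsv(p): return cv2.cvtColor(p,cv2.COLOR_RGB2HSV)
def masks(p):
    h=hsv(p);H,S,V=h[...,0],h[...,1],h[...,2]
    return {"orange":(H<14)&(S>190)&(V>90),"blue":(H>105)&(H<125)&(S>150),"yellow":(H>22)&(H<34)&(S>180)&(V>100),"black":(V<45),"kraft":(H>8)&(H<22)&(S>70)&(S<190)}
E
python3 - <<'E'
from h import *
for n in("top","scene"):
    p,d=load(n);W=world(n,d);M=masks(p);M={k:m&(d>0) for k,m in M.items()}
    x,y,z=W[...,0],W[...,1],W[...,2]
    tb=(x>380)&(x<800)&(y>-420)&(y<450)
    bench=tb&(abs(z)<6);print(n,"bench z",np.median(z[bench]))
    L=tb&(y>80)
    for k in("orange","blue"): print(k,"pad",rect(W,M[k]&L&(z<30)))
    print("yellow",rect(W,M["yellow"]&L));print("black",rect(W,M["black"]&L&(z<60)&(x>420)&(z>15)))
    R=tb&(y<-60)
    for k in("orange","blue"):
        m=M[k]&R&(z>75)
        if m.sum(): print(k,"book",rect(W,m))
    print("booktops z>130",rect(W,R&(z>125)&(x>430)))
    m=tb&(y>80)&(z>92)&(z<106)&(x<520);print("walltop",rect(W,m))
    m=R&(z>52)&(z<68);print("carton top",rect(W,m))
    m=tb&(abs(y)<75)&(z>22)&(z<34)&(x<620);print("tray rim",rect(W,m))
    m=R&(z>100)&(x<490);print("lid",rect(W,m))
    m=R&(z>80)&(z<96)&(x>560);print("mug",rect(W,m))
    m=tb&(y>80)&(z>60)&(x>520);print("glue",rect(W,m))
    m=tb&(abs(y)<110)&(z>40)&(x>600);print("stack",rect(W,m))
E
```

```text
top bench z 0.5290991366912294
orange pad (array([531.8, 175.9]), array([106.7,  89.2]), 69.5, 'z med/max', array([10.6, 14.6, 18.8]), 195)
blue pad (array([563.5, 315.2]), array([124.9, 119.3]), 4.0, 'z med/max', array([ 9.9, 14.6, 19.6]), 2054)
yellow (array([582.2, 251.6]), array([19.2, 81.6]), 2.1, 'z med/max', array([24.1, 28.2, 32.9]), 246)
black (array([596.7, 250. ]), array([233.3, 265.7]), 4.1, 'z med/max', array([22.7, 31.1, 56.4]), 331)
orange book (array([ 566.3, -175.9]), array([ 1. , 76.7]), 5.5, 'z med/max', array([157.5, 160.3, 162.6]), 6)
blue book (array([ 572.8, -299. ]), array([14.9, 89.7]), 6.1, 'z med/max', array([ 82. , 129.1, 150.3]), 231)
booktops z>130 (array([ 527.4, -243. ]), array([ 94.8, 261.3]), 6.0, 'z med/max', array([131.1, 156.1, 174.1]), 1149)
walltop (array([488.1, 244.6]), array([ 16. , 270.2]), 4.0, 'z med/max', array([ 94.9,  99.3, 103.5]), 787)
carton top (array([ 647.1, -218. ]), array([296.6, 284.3]), 6.4, 'z med/max', array([55.4, 60.3, 65. ]), 3753)
tray rim (array([532.6,  10.2]), array([ 90. , 177.5]), 88.0, 'z med/max', array([24.1, 28.
[... 722 characters left out ...]
                                                   ~~~~~~~~~~~~~^^^^^^^^^^^^^^^^^^^^^
    return _quantile_unchecked(
        a, q, axis, out, overwrite_input, method, keepdims, weights)
    return _ureduce(a,
                    func=_quantile_ureduce_func,
    ...<5 lines>...
                    overwrite_input=overwrite_input,
                    method=method)
    r = func(a, **kwargs)
    result = _quantile(arr,
                       quantiles=q,
    ...<2 lines>...
                       out=out,
                       weights=wgt)
    slices_having_nans = np.isnan(arr[-1, ...])
                                  ~~~^^^^^^^^^
IndexError: index -1 is out of bounds for axis 0 with size 0
```

```bash
python3 - <<'E'
from h import *
n="top"
p,d=load(n);W=world(n,d);x,y,z=W[...,0],W[...,1],W[...,2]
R=(d>0)&(y<-60)&(y>-420)
print("orange top",rect(W,R&(z>152)&(x>535)&(x<600)&(y>-236)))
print("blue top",rect(W,R&(z>140)&(x>535)&(x<600)&(y<-240)))
c=np.array([560,-240]);a=np.radians(6);l=(x-c[0])*np.cos(a)+(y-c[1])*np.sin(a)
print("carton top",rect(W,R&(z>52)&(z<68)&(l>-35)&(l<60)))
print("lid edge",rect(W,R&(z>160)&(x<530)))
print("lid lower",rect(W,R&(z>90)&(z<110)&(x<530)))
m=(d>0)&(x>560)&(x<600)&(y>190)&(y<350)&(z>22)&(z<34);print("marker",rect(W,m))
m=(d>0)&(abs(y)<80)&(x>420)&(x<640)&(z>20)&(z<34);print("tray",rect(W,m))
p,d=load("scene");W=world("scene",d);x,y,z=W[...,0],W[...,1],W[...,2];R=(d>0)&(y<-60)&(y>-420)
print("S orange top",rect(W,R&(z>152)&(x>535)&(x<600)&(y>-236)))
print("S blue top",rect(W,R&(z>140)&(x>535)&(x<600)&(y<-240)))
m=(d>0)&(x>560)&(x<600)&(y>190)&(y<350)&(z>22)&(z<34);print("S marker",rect(W,m))
m=R&(x<530)&(z>158);print("S lid edge",rect(W,m))
m=(d>0)&(y>80)&(y<400)&(z>92)&(z<106)&(x<520)&(x>450);print("S walltop",rect(W,m))
E
```

```text
orange top (array([ 560.3, -175.9]), array([ 15.1, 102.5]), 6.2, 'z med/max', array([154.2, 158.9, 162.8]), 292)
blue top (array([ 573.3, -299.8]), array([15.2, 90.1]), 5.8, 'z med/max', array([142.3, 146.5, 151.1]), 255)
carton top (array([ 567.8, -238.6]), array([ 85.7, 261. ]), 6.0, 'z med/max', array([55.6, 60.3, 64.8]), 2614)
lid edge (array([ 366.6, -218.8]), array([234.5, 342.9]), 5.9, 'z med/max', array([480. , 731.8, 776. ]), 11782)
lid lower (array([ 496.4, -241. ]), array([  3.5, 251. ]), 5.7, 'z med/max', array([ 90.9, 102.1, 109.7]), 78)
marker (array([576.5, 274.7]), array([ 29.6, 142.1]), 3.2, 'z med/max', array([23.7, 28.1, 32.5]), 422)
tray (array([538.8,   9.9]), array([ 90. , 189.9]), 88.0, 'z med/max', array([22.8, 27.9, 31.8]), 468)
S orange top (array([ 561.9, -177.8]), array([ 18.6, 101.7]), 5.1, 'z med/max', array([153.2, 158.9, 162.2]), 361)
S blue top (array([ 573. , -301.4]), array([21.2, 91. ]), 4.1, 'z med/max', array([141.5, 147. , 150.2]), 318)
S marker (array([582.1, 273.5]), array([ 23.3, 130.6]), 3.1, 'z med/max', array([23.7, 27.8, 31.3]), 514)
S lid edge (array([ 432.8, -180.4]), array([146.8, 390.9]), 38.5, 'z med/max', array([159.2, 171.2, 358.1]), 1172)
S walltop (array([489.6, 242.5]), array([ 21.8, 268.9]), 4.3, 'z med/max', array([ 93. ,  98.9, 101.8]), 923)
```

Emit:
{"op": "drive_tool", "data": {"deltas": "0.16 0.36 0.06 0.035;0.16 0.36 0.06 0.035;0.16 0.36 0.06 0.035;0.16 0.36 0.06 0.035;0.16 0.36 0.06 0.035;0.16 0.36 0.06 0.035;0.16 0.36 0.06 0.035;0.16 0.36 0.06 0.035;0.16 0.36 0.06 0.035;0.16 0.36 0.06 0.035", "gripper": 0.3}}

```text
t: 0.93
eef_pos: [372.1, -226.1, 268.6]
tcp_rot: [3.142, -0.0, 1.45]
ft_force: [0.8, -1.0, -0.1]
opening: 0.698
grip_force: 0.0
```

Emit:
{"op": "drive_tool", "data": {"deltas": "0.16 0.37 0 0.01;0.16 0.37 0 0.01;0.16 0.37 0 0.01;0.16 0.37 0 0.01;0.16 0.37 0 0.01;0.16 0.37 0 0;0.16 0.37 0 0;0.16 0.37 0 0;0.16 0.37 0 0;0.16 0.37 0 0"}}

```text
t: 1.77
eef_pos: [532.1, 144.2, 268.2]
tcp_rot: [-3.141, 0.0, 1.603]
ft_force: [1.3, -1.0, -0.2]
opening: 0.7
grip_force: 0.0
```

Emit:
{"op": "drive_tool", "data": {"deltas": "0.15 0.37 0 0;0.15 0.37 0 0;0.15 0.37 0 0;0 0 0 0;0 0 0 0"}}

```text
t: 2.18
eef_pos: [576.7, 254.5, 267.1]
tcp_rot: [-3.14, 0.001, 1.605]
ft_force: [-0.2, 0.6, -0.6]
opening: 0.7
grip_force: 0.0
```

Emit:
{"op": "drive_tool", "data": {"deltas": "0.06 0.19 -0.1 0.002;0 0 -0.35 0;0 0 -0.35 0;0 0 -0.35 0;0 0 -0.35 0;0 0 -0.35 0;0 0 -0.2 0;0 0 -0.1 0;0 0 0 0;0 0 0 0"}}

```text
t: 3.02
eef_pos: [583.2, 271.5, 54.2]
tcp_rot: [3.141, -0.0, 1.608]
ft_force: [0.9, 0.2, 1.0]
opening: 0.699
grip_force: 0.0
```

Emit:
{"op": "drive_tool", "data": {"deltas": "0 0.02 -0.08 0;0 0 -0.08 0;0 0 0 0;0 0 0 0"}}

```text
t: 3.35
eef_pos: [582.8, 274.0, 37.4]
tcp_rot: [-3.142, 0.0, 1.609]
ft_force: [0.6, -0.6, 0.2]
opening: 0.696
grip_force: 0.0
```

Emit:
{"op": "drive_tool", "data": {"deltas": "0 0 0 0;0 0 0 0;0 0 0 0;0 0 0 0;0 0 0 0;0 0 0 0;0 0 0 0;0 0 0 0", "gripper": 1}}

```text
t: 4.02
eef_pos: [582.8, 274.0, 37.3]
tcp_rot: [3.142, 0.0, 1.609]
ft_force: [0.3, -0.2, 0.3]
opening: 0.193
grip_force: 0.0
```

Emit:
{"op": "drive_tool", "data": {"deltas": "0 0 0 0;0 0 0 0;0 0 0 0;0 0 0 0"}}

```text
t: 4.35
eef_pos: [582.9, 274.0, 37.3]
tcp_rot: [3.141, 0.0, 1.609]
ft_force: [0.6, -0.0, -0.1]
opening: 0.006
grip_force: 0.0
```

Fingers closed on nothing; looking.

Emit:
{"op": "drive_tool", "data": {"deltas": "0 0 0.3 0;0 0 0.3 0;0 0 0.3 0;0 0 0 0;0 0 0 0", "gripper": 0.3}}

```text
t: 4.77
eef_pos: [583.5, 274.2, 129.0]
tcp_rot: [3.138, -0.001, 1.609]
ft_force: [-0.1, 0.6, -0.6]
opening: 0.297
grip_force: 0.0
```

```bash
python3 - <<'E'
from h import *
s=env.state();print(s["eef_pos"],s["opening"])
p,d=env.read_camera("wrist");q,e=env.read_camera("scene");np.savez("scene1.npz",p=q,d=e)
cv2.imwrite("pics/w1.png",np.hstack([cv2.resize(p,(400,300)),cv2.resize(q[120:345,260:560],(400,300))])[:,:,::-1])
E
```

```text
[583.47365119 274.2308769  129.00294101] 0.29673944754095455
```

View pics/w1.png

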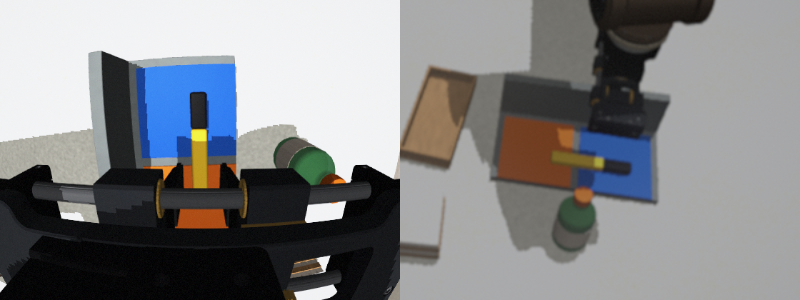

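The wrist view shows the marker still lying between the fingers (yellow at ~(200,160), black cap at (198,105)); the grip was too shallow. Re-measure it and the glue/wall clearance.

```bash
python3 - <<'E'
from h import *
z_=np.load("scene1.npz");p,d=z_["p"],z_["d"];W=world("scene",d);x,y,z=W[...,0],W[...,1],W[...,2]
M=masks(p);ok=(d>0)&(x>520)&(x<640)&(y>150)&(y<360)
print("yellow",rect(W,M["yellow"]&ok))
print("all",rect(W,ok&(z>22)&(z<34)&(x>555)&(x<615)))
g=(d>0)&(x>650)&(x<770)&(y>190)&(y<320)
for a,b in((30,60),(60,85),(85,100),(100,115),(115,135)): print("glue",a,rect(W,g&(z>a)&(z<b)))
E
```

```text
Traceback (most recent call last):
  File "h.py", line 15, in rect
    return np.round(c,1),np.round(s,1),round(a,1),"z med/max",np.round(np.percentile(W[m][:,2],[5,50,95]),1),int(m.sum())
                                                                       ~~~~~~~~~~~~~^^^^^^^^^^^^^^^^^^^^^
IndexError: index -1 is out of bounds for axis 0 with size 0
```

```bash
sed -i 's/^def rect(W,m):/def rect(W,m):\n    if m.sum()<3: return "none"/' h.py; python3 - <<'E'
from h import *
z_=np.load("scene1.npz");p,d=z_["p"],z_["d"];W=world("scene",d);x,y,z=W[...,0],W[...,1],W[...,2]
H=hsv(p);ok=(d>0)&(x>520)&(x<640)&(y>150)&(y<360)
print("yellow",rect(W,(H[...,0]>20)&(H[...,0]<34)&(H[...,1]>150)&ok&(z<40)))
print("all",rect(W,ok&(z>22)&(z<33)&(x>555)&(x<615)))
g=(d>0)&(x>650)&(x<770)&(y>190)&(y<320)
for a,b in((30,60),(60,85),(85,100),(100,115),(115,135)): print("glue",a,rect(W,g&(z>a)&(z<b)))
E
```

```text
yellow (array([586.2, 252.3]), array([83.6, 19.9]), 89.8, 'z med/max', array([21.8, 27.5, 31.3]), 284)
all (array([582.6, 273.7]), array([ 23.7, 130.6]), 4.8, 'z med/max', array([23.4, 27.8, 31. ]), 516)
glue 30 (array([729.6, 254.7]), array([55.8, 25.2]), 81.5, 'z med/max', array([32.5, 45.8, 58. ]), 206)
glue 60 (array([720.2, 255.1]), array([55. , 44.7]), 72.9, 'z med/max', array([61.3, 75.8, 84.1]), 260)
glue 85 (array([717.5, 256.1]), array([48.9, 44.3]), 77.3, 'z med/max', array([85.9, 91.8, 99.1]), 274)
glue 100 (array([718.6, 256.8]), array([29.9, 20.9]), 76.8, 'z med/max', array([100.7, 104.5, 112.2]), 90)
glue 115 (array([713.8, 257.3]), array([25. , 25.4]), 49.9, 'z med/max', array([118.4, 129.6, 132.8]), 180)
```

Emit:
{"op": "drive_tool", "data": {"deltas": "0.05 0 -0.2 0.001;0 0 -0.3 0;0 0 -0.25 0;0 0 -0.12 0;0 0 0 0;0 0 0 0;0 0 0 0"}}

```text
t: 5.45
eef_pos: [588.4, 274.2, 41.3]
tcp_rot: [3.14, -0.0, 1.612]
ft_force: [-0.3, -0.4, 0.7]
opening: 0.697
grip_force: 0.0
```

Emit:
{"op": "drive_tool", "data": {"deltas": "0 0 -0.04 0;0 0 -0.045 0;0 0 0 0;0 0 0 0"}}

```text
t: 5.78
eef_pos: [587.9, 274.0, 32.0]
tcp_rot: [3.141, -0.0, 1.612]
ft_force: [0.5, 0.5, 1.5]
opening: 0.706
grip_force: 0.0
```

Emit:
{"op": "drive_tool", "data": {"deltas": "0 0 0 0;0 0 0 0;0 0 0 0;0 0 0 0;0 0 0 0;0 0 0 0;0 0 0 0;0 0 0 0;0 0 0 0;0 0 0 0", "gripper": 1}}

```text
t: 6.62
eef_pos: [587.9, 274.0, 31.9]
tcp_rot: [3.142, -0.0, 1.612]
ft_force: [0.4, 0.1, -0.0]
opening: 0.056
grip_force: 0.0
```

```bash
python3 - <<'E'
from h import *
s=env.state();print(s["eef_pos"],s["opening"],s["grip_force"])
p,d=env.read_camera("wrist");q,e=env.read_camera("scene");np.savez("scene2.npz",p=q,d=e)
cv2.imwrite("pics/w2.png",np.hstack([cv2.resize(p,(400,300)),cv2.resize(q[160:280,320:480],(400,300))])[:,:,::-1])
W=world("scene",e);m=(e>0)&(abs(W[...,0]-588)<70)&(abs(W[...,1]-274)<70)
E
```

```text
[587.86689745 273.99227974  31.85751972] 0.05619355758566664 0.0
```

View pics/w2.png

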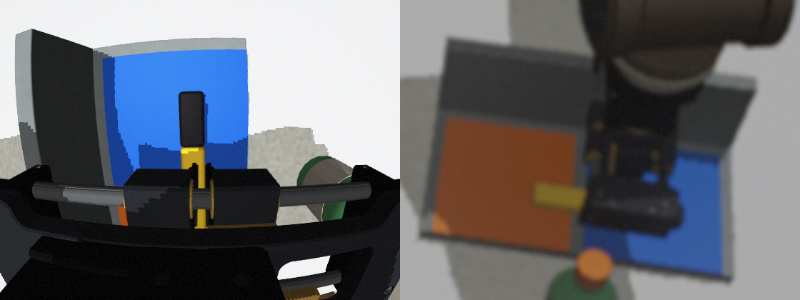

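Emit:
{"op": "drive_tool", "data": {"deltas": "0 0 0 0;0 0 0 0;0 0 0 0;0 0 0 0"}}

```text
t: 7.05
eef_pos: [587.9, 274.0, 31.9]
tcp_rot: [3.142, 0.0, 1.612]
ft_force: [-0.1, 0.2, 0.4]
opening: 0.005
grip_force: 0.0
```

```bash
python3 - <<'E'
from h import *
s=env.state();print(s["eef_pos"],s["opening"],s["grip_force"])
p,d=env.read_camera("wrist");np.savez("wr3.npz",p=p,d=d)
print(d[200:420:20,282].round(),d[200:420:20,260].round())
cv2.imwrite("pics/w3.png",cv2.resize(p[100:330,140:420],(800,600))[:,:,::-1])
E
```

```text
[587.86041168 273.98565414  31.86096701] 0.005265745817088678 0.0
[185. 187. 164. 141.  81. 141.  67.  60.  53.   0.   0.] [185. 187.  89.  75.  74.  77.  66.  60.  53.   0.   0.]
```

View pics/w3.png

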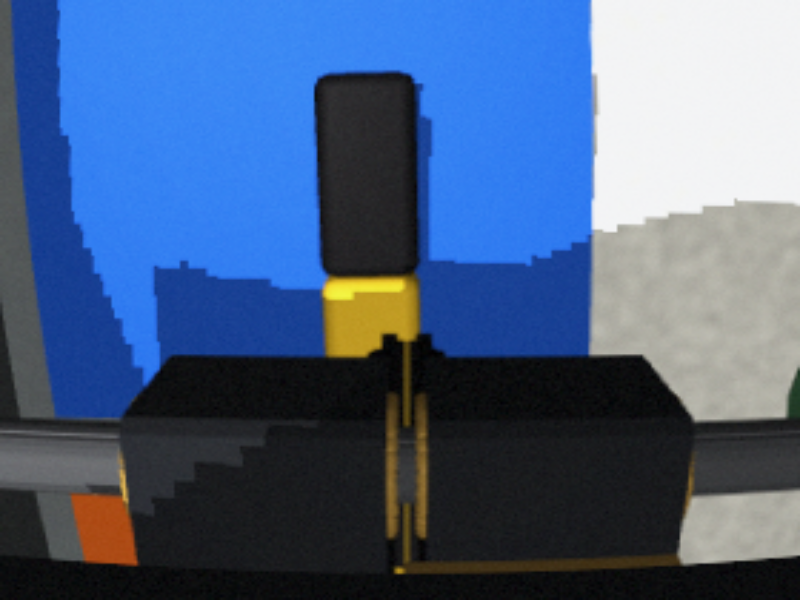

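The closed fingers (at (405,345)) sit over the marker's right half with no contact, so the tips seem higher than I assumed. I check with the wrist depth.

```bash
cat >> h.py <<'E'
from scipy.spatial.transform import Rotation as Ro
def wcloud(d,s=None):
    c=env.camera_params("wrist");K=c["mtx"];v,u=np.indices(d.shape)
    a=(u-K[0,2])/K[0,0];b=(v-K[1,2])/K[1,1];r=np.hypot(a,b)+1e-9;t=np.tan(np.minimum(r,1.4))/r
    P=np.dstack([a*t*d,b*t*d,d])@c["mount"][:3,:3].T+c["mount"][:3,3]   # tool frame
    if s is None: return P
    return P@Ro.from_euler("xyz",s["tcp_rot"]).as_matrix().T+s["eef_pos"]
E
python3 - <<'E'
from h import *
z=np.load("wr3.npz");p,d=z["p"],z["d"];s=env.state();T=wcloud(d);W=wcloud(d,s)
for r in range(200,330,8): print(r,[(tuple(T[r,c].round().astype(int)),int(W[r,c,2])) for c in(265,278,282,287)])
H=hsv(p);m=(H[...,0]>20)&(H[...,0]<34)&(H[...,1]>150)&(d>0);print("yellow z",np.percentile(W[m],[5,50,95],axis=0).round())
m=(H[...,2]<50)&(d>170);print("cap",np.median(W[m],axis=0).round(),m.sum())
m=(H[...,0]>105)&(H[...,0]<125)&(H[...,1]>150)&(d>0);print("blue pad",np.median(W[m],axis=0).round())
E
```

```text
200 [((np.int64(26), np.int64(-10), np.int64(4)), 28), ((np.int64(26), np.int64(-3), np.int64(5)), 27), ((np.int64(26), np.int64(-1), np.int64(3)), 28), ((np.int64(23), np.int64(2), np.int64(17)), 14)]
208 [((np.int64(21), np.int64(-10), np.int64(4)), 27), ((np.int64(21), np.int64(-3), np.int64(4)), 28), ((np.int64(21), np.int64(-1), np.int64(4)), 27), ((np.int64(18), np.int64(2), np.int64(17)), 15)]
216 [((np.int64(16), np.int64(-10), np.int64(4)), 27), ((np.int64(16), np.int64(-3), np.int64(3)), 28), ((np.int64(17), np.int64(-1), np.int64(3)), 29), ((np.int64(13), np.int64(2), np.int64(17)), 14)]
224 [((np.int64(12), np.int64(-10), np.int64(2)), 29), ((np.int64(12), np.int64(-3), np.int64(4)), 28), ((np.int64(12), np.int64(-1), np.int64(4)), 28), ((np.int64(7), np.int64(2), np.int64(18)), 14)]
232 [((np.int64(7), np.int64(-11), np.int64(3)), 29), ((np.int64(13), np.int64(-3), np.int64(-14)), 46), ((np.int64(11), np.int64(-1), np.int64(-9)), 41), ((np.int64(13), np.int64(2), np.int64(-14)), 46)]
240 [((np.int64(36), np.int64(-5), np.int64(-93)), 124), ((np.int64(12), np.int64(-3), n
[... 1890 characters left out ...]
, ((np.int64(-4), np.int64(-2), np.int64(-67)), 98), ((np.int64(-48), np.int64(-1), np.int64(4)), 28), ((np.int64(8), np.int64(1), np.int64(-85)), 117)]
320 [((np.int64(27), np.int64(-4), np.int64(-118)), 149), ((np.int64(26), np.int64(-2), np.int64(-117)), 148), ((np.int64(26), np.int64(-1), np.int64(-118)), 149), ((np.int64(27), np.int64(0), np.int64(-119)), 150)]
328 [((np.int64(26), np.int64(-4), np.int64(-121)), 152), ((np.int64(27), np.int64(-2), np.int64(-121)), 152), ((np.int64(27), np.int64(-1), np.int64(-122)), 153), ((np.int64(27), np.int64(0), np.int64(-121)), 153)]
yellow z [[560. 261.  26.]
 [581. 287.  29.]
 [638. 302. 160.]]
cap [495. 309.  28.] 6703
blue pad [558. 325.  14.]
```

```bash
python3 - <<'E'
from h import *
z=np.load("wr3.npz");p,d=z["p"],z["d"];T=wcloud(d)
for r in range(222,242,2): print(r,[tuple(T[r,c].round().astype(int).tolist()) for c in range(262,304,5)])
E
```

```text
222 [(13, -12, 3), (13, -9, 4), (13, -6, 3), (13, -4, 4), (13, -1, 4), (8, 2, 18), (9, 6, 18), (9, 9, 18), (9, 12, 17)]
224 [(11, -12, 4), (12, -9, 3), (11, -6, 4), (12, -4, 3), (12, -1, 4), (7, 2, 18), (7, 6, 18), (7, 9, 18), (7, 12, 18)]
226 [(11, -12, 3), (11, -9, 3), (10, -6, 3), (10, -4, 3), (10, -1, 5), (6, 2, 17), (6, 6, 17), (6, 9, 18), (6, 12, 17)]
228 [(9, -12, 4), (9, -9, 4), (9, -6, 3), (12, -3, -7), (9, -1, 4), (13, 2, -8), (5, 6, 17), (5, 9, 18), (5, 12, 17)]
230 [(8, -12, 4), (8, -9, 4), (8, -6, 4), (12, -3, -10), (8, -1, 4), (12, 2, -10), (4, 6, 17), (3, 9, 18), (4, 12, 17)]
232 [(7, -12, 3), (7, -9, 4), (7, -6, 3), (12, -3, -14), (11, -1, -9), (13, 2, -14), (2, 6, 18), (2, 9, 18), (3, 12, 16)]
234 [(5, -12, 4), (5, -9, 4), (12, -6, -17), (13, -3, -19), (11, -1, -12), (13, 2, -18), (13, 4, -18), (1, 9, 18), (1, 12, 18)]
236 [(4, -12, 3), (4, -10, 5), (12, -6, -20), (12, -3, -20), (11, -1, -15), (13, 2, -21), (13, 4, -21), (0, 9, 17), (-1, 12, 18)]
238 [(36, -6, -90), (36, -5, -91), (36, -4, -91), (13, -3, -24), (11, -1, -19), (13, 2, -24), (36, 2, -91), (36, 3, -91), (36, 5, -91)]
240 [(36, -6, -92), (36, -5, -93), (36, -3, -93), (12, -3, -26), (11, -1, -22), (12, 2, -27), (36, 2, -92), (36, 3, -93), (36, 5, -92)]
```

Visible fingertips end at tool z ≈ −5 mm (pad and marker heights check out at 14/28 mm), i.e. the fingers really end ~22 mm higher than the stated TCP geometry. I'll open, and descend that much lower, checking force.

Emit:
{"op": "drive_tool", "data": {"deltas": "0 0 0.02 0;0 0 0 0;0 0 0 0;0 0 0 0;0 0 0 0;0 0 0 0;0 0 0 0", "gripper": 0.4}}

```text
t: 7.68
eef_pos: [587.8, 274.0, 33.8]
tcp_rot: [-3.142, 0.0, 1.612]
ft_force: [-0.3, 0.2, 0.2]
opening: 0.437
grip_force: 0.0
```

Emit:
{"op": "drive_tool", "data": {"deltas": "0 0 -0.06 0;0 0 -0.06 0;0 0 0 0;0 0 0 0"}}

```text
t: 8.02
eef_pos: [587.5, 273.9, 21.1]
tcp_rot: [-3.141, 0.0, 1.612]
ft_force: [-0.2, -0.3, -0.3]
opening: 0.597
grip_force: 0.0
```

```bash
python3 - <<'E'
from h import *
s=env.state();print(s["eef_pos"],s["opening"],s["ft_force"])
p,d=env.read_camera("wrist");T=wcloud(d)
m=(T[...,0]>6)&(T[...,0]<16)&(abs(T[...,1])<50)&(T[...,2]>-60)&(T[...,2]<4)&(d>0)
for a in range(-48,48,6):
    k=m&(T[...,1]>=a)&(T[...,1]<a+6)
    if k.sum(): print(a,k.sum(),np.percentile(T[k][:,2],[5,50,99]).round(),np.median(T[k][:,0]).round())
E
```

```text
[587.54366325 273.87719376  21.13034783] 0.5965388967921476 [-0.17605339 -0.30846055 -0.27103847]
-42 84 [-54. -47. -26.] 13.0
-36 455 [-53. -36.  -7.] 13.0
-30 194 [-47. -29.  -8.] 10.0
-18 158 [-8. -7. -5.] 11.0
-12 192 [-8. -7. -6.] 11.0
-6 192 [-8. -7. -6.] 11.0
0 68 [-7. -6. -4.] 11.0
24 353 [-50. -33.  -7.] 11.0
30 354 [-53. -39.  -8.] 13.0
36 26 [-55. -51. -44.] 13.0
```

Emit:
{"op": "drive_tool", "data": {"deltas": "0 0 -0.05 0;0 0 -0.05 0;0 0 0 0;0 0 0 0"}}

```text
t: 8.4
eef_pos: [587.7, 273.9, 11.4]
tcp_rot: [-3.141, 0.0, 1.612]
ft_force: [0.0, -0.1, 0.2]
opening: 0.597
grip_force: 0.0
```

Emit:
{"op": "drive_tool", "data": {"deltas": "0 0 0 0;0 0 0 0;0 0 0 0;0 0 0 0;0 0 0 0;0 0 0 0;0 0 0 0;0 0 0 0", "gripper": 1}}

```text
t: 9.07
eef_pos: [587.9, 274.0, 11.9]
tcp_rot: [3.141, -0.0, 1.612]
ft_force: [-0.8, 0.6, 0.7]
opening: 0.209
grip_force: 30.0
```

Emit:
{"op": "drive_tool", "data": {"deltas": "0 0 0.2 0;0 0 0.35 0;0 0 0.35 0;0 0 0.35 0;-0.04 -0.3 0 -0.038;-0.05 -0.3 0 -0.038;-0.05 -0.3 0 -0.038;-0.05 -0.3 0 -0.038;-0.05 -0.3 0 -0.038;-0.05 -0.3 0 -0.038"}}

```text
t: 9.9
eef_pos: [558.4, 92.7, 137.0]
tcp_rot: [3.141, -0.0, 0.89]
ft_force: [-0.2, 0.4, -0.2]
opening: 0.202
grip_force: 30.0
```

Emit:
{"op": "drive_tool", "data": {"deltas": "-0.05 -0.25 0 -0.038;-0.05 -0.25 0 -0.038;-0.05 -0.25 0 -0.038;-0.05 -0.09 0 -0.038;0 0 0 -0.038;0 0 0 -0.038;0 0 0 -0.038;0 0 0 -0.03;0 0 0 0;0 0 0 0"}}

```text
t: 10.73
eef_pos: [538.9, 10.0, 136.9]
tcp_rot: [3.142, -0.0, -0.031]
ft_force: [0.2, 0.2, 0.5]
opening: 0.206
grip_force: 30.0
```

Emit:
{"op": "drive_tool", "data": {"deltas": "0 0 -0.35 0;0 0 -0.35 0;0 0 -0.3 0;0 0 -0.2 0;0 0 -0.07 0;0 0 -0.03 0;0 0 -0.02 0;0 0 0 0;0 0 0 0"}}

```text
t: 11.48
eef_pos: [539.5, 9.9, 6.0]
tcp_rot: [3.141, -0.002, -0.034]
ft_force: [0.3, -0.7, 0.6]
opening: 0.207
grip_force: 30.0
```

Emit:
{"op": "drive_tool", "data": {"deltas": "0 0 -0.02 0;0 0 0 0;0 0 0 0"}}

```text
t: 11.73
eef_pos: [539.0, 10.0, 3.3]
tcp_rot: [3.141, -0.001, -0.034]
ft_force: [-0.5, -0.8, -0.2]
opening: 0.206
grip_force: 30.0
```

Emit:
{"op": "drive_tool", "data": {"deltas": "0 0 0 0;0 0 0 0;0 0 0 0;0 0 0 0;0 0 0 0;0 0 0 0", "gripper": 0.65}}

```text
t: 12.23
eef_pos: [538.9, 10.0, 2.9]
tcp_rot: [3.142, -0.0, -0.034]
ft_force: [-0.1, 0.3, -0.9]
opening: 0.349
grip_force: 0.0
```

Emit:
{"op": "drive_tool", "data": {"deltas": "0 0 0.1 0;0 0 0.3 0;0 0 0.4 0;0 0 0.4 0;0 0 0.4 0;0 0 0.4 0;0 0 0.2 0;0 0 0 0;0 0 0 0"}}

```text
t: 12.98
eef_pos: [538.8, 10.0, 224.3]
tcp_rot: [3.141, -0.003, -0.034]
ft_force: [-0.1, -0.6, -0.4]
opening: 0.351
grip_force: 0.0
```

```bash
python3 - <<'E'
from h import *
p,d=env.read_camera("scene");W=world("scene",d);x,y,z=W[...,0],W[...,1],W[...,2]
H=hsv(p);print("yellow",rect(W,(H[...,0]>20)&(H[...,0]<34)&(H[...,1]>195)&(d>0)&(abs(y)<80)&(x<660)&(z<40)))
m=(d>0)&(x>460)&(x<620)&(abs(y-10)<30)&(z>10)&(z<26);print("marker",rect(W,m))
cv2.imwrite("pics/s4.png",p[:,:,::-1]);print(env.state()["eef_pos"])
E
```

```text
yellow none
marker (array([537.8,   9.1]), array([154.8,  56.4]), 0.3, 'z med/max', array([12.2, 19.1, 22.6]), 434)
[538.412412    10.04751421 222.98459161]
```

View pics/s4.png

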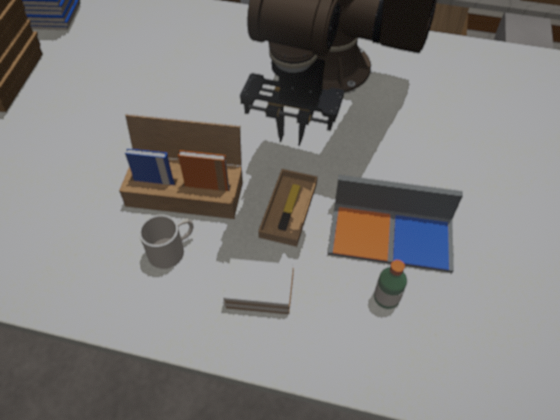

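Marker lies in the tray (around (290,207)), rest untouched. Next, the orange book.

Emit:
{"op": "drive_tool", "data": {"deltas": "0.02 -0.2 0 0.039;0.02 -0.2 0 0.039;0.02 -0.2 0 0.039;0.02 -0.2 0 0.039;0.02 -0.2 0 0.039;0.02 -0.2 0 0.039;0.02 -0.2 0 0.039;0.02 -0.2 0 0.039;0.02 -0.2 0 0.039;0.02 -0.06 0 0.039", "gripper": 0.5}}

```text
t: 13.87
eef_pos: [558.3, -178.1, 220.9]
tcp_rot: [-3.139, 0.0, 1.195]
ft_force: [-0.1, -0.3, -0.7]
opening: 0.498
grip_force: 0.0
```

Emit:
{"op": "drive_tool", "data": {"deltas": "0.02 0 0 0.039;0 0 0 0.039;0 0 0 0.039;0 0 0 0.037;0 0 0 0;0 0 0 0;0 0 0 0"}}

```text
t: 14.45
eef_pos: [560.6, -175.9, 222.0]
tcp_rot: [-3.14, -0.001, 1.671]
ft_force: [-0.7, 0.1, 0.6]
opening: 0.502
grip_force: 0.0
```

```bash
python3 - <<'E'
from h import *
s=env.state();print(s["eef_pos"],s["tcp_rot"],s["opening"])
p,d=env.read_camera("wrist");W=wcloud(d,s);T=wcloud(d);np.savez("wr5.npz",p=p,d=d)
x,y,z=W[...,0],W[...,1],W[...,2]
print("book top",rect(W,(d>0)&(z>150)&(z<170)&(x>530)&(x<600)&(y>-240)&(y<-110)))
m=(T[...,0]>6)&(T[...,0]<16)&(abs(T[...,1])<40)&(T[...,2]>-40)&(T[...,2]<0)
for a in range(-40,40,4):
    k=m&(T[...,1]>=a)&(T[...,1]<a+4)
    if k.sum(): print(a,k.sum(),T[k][:,2].max().round(1))
cv2.imwrite("pics/w5.png",p[:,:,::-1])
E
```

```text
[ 560.61809726 -175.90932907  222.03841842] [-3.14038389e+00 -6.89063236e-04  1.67086370e+00] 0.5021311664966466
book top (array([ 559. , -170.4]), array([14.2, 89.8]), 5.7, 'z med/max', array([157.4, 159. , 161.2]), 2056)
-36 6 -33.5
-32 128 -7.1
-28 296 -6.4
20 137 -6.2
24 206 -6.4
28 76 -16.1
```

View pics/w5.png

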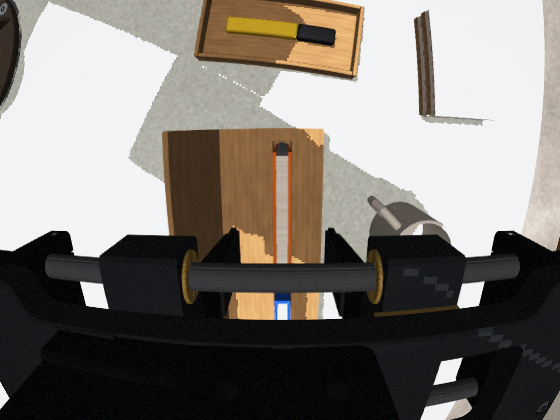

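The orange book (white page edge at x≈282 px, rows 145–265) is centred between the fingers and square to them. Descend and grip.

Emit:
{"op": "drive_tool", "data": {"deltas": "0 0 -0.3 0;0 0 -0.3 0;0 0 -0.25 0;0 0 -0.14 0;0 0 0 0;0 0 0 0"}}

```text
t: 15.0
eef_pos: [560.8, -176.0, 123.6]
tcp_rot: [-3.141, -0.001, 1.673]
ft_force: [1.0, 0.0, 0.7]
opening: 0.499
grip_force: 0.0
```

Emit:
{"op": "drive_tool", "data": {"deltas": "0 0 0 0;0 0 0 0;0 0 0 0;0 0 0 0;0 0 0 0;0 0 0 0;0 0 0 0;0 0 0 0", "gripper": 1}}

```text
t: 15.67
eef_pos: [560.9, -176.0, 124.2]
tcp_rot: [3.141, 0.0, 1.675]
ft_force: [-1.8, 0.3, 4.2]
opening: 0.15
grip_force: 30.0
```

Emit:
{"op": "drive_tool", "data": {"deltas": "0 0 0.1 0;0 0 0.2 0;0 0 0.3 0;0 0 0.3 0;0 0 0.25 0;0 0.1 0 0;0 0.3 0 0;0 0.3 0 0;0 0.35 0 0;0 0.35 0 0"}}

```text
t: 16.5
eef_pos: [560.2, -34.5, 238.5]
tcp_rot: [-3.141, -0.0, 1.674]
ft_force: [0.7, 1.0, -1.6]
opening: 0.149
grip_force: 30.0
```

Emit:
{"op": "drive_tool", "data": {"deltas": "0 0.35 0 -0.004;0 0.35 0 -0.004;0 0.35 0 -0.003;0 0.35 0 0;0 0.35 0 0;-0.05 0.25 0 0;-0.1 0.15 0 0;0 0 0 0;0 0 0 0;0 0 0 0"}}

```text
t: 17.33
eef_pos: [545.9, 178.7, 238.7]
tcp_rot: [-3.141, 0.0, 1.64]
ft_force: [0.8, 0.6, -2.1]
opening: 0.149
grip_force: 30.0
```

Emit:
{"op": "drive_tool", "data": {"deltas": "-0.09 0.03 0 0;-0.09 0 0 0;0 0 -0.25 0;0 0 -0.25 0;0 0 -0.25 0;0 0 -0.15 0;0 0 -0.1 0;0 0 0 0;0 0 0 0;0 0 0 0"}}

```text
t: 18.17
eef_pos: [528.3, 182.0, 140.0]
tcp_rot: [3.14, -0.0, 1.64]
ft_force: [0.2, 0.4, -1.6]
opening: 0.147
grip_force: 30.0
```

```bash
cat >> h.py <<'E'
C,A=np.array([555.8,248.7]),np.radians(4)
def loc(W):  # display frame
    D=W[...,:2]-C;return np.dstack([D[...,0]*np.cos(A)+D[...,1]*np.sin(A),-D[...,0]*np.sin(A)+D[...,1]*np.cos(A),W[...,2]])
E
python3 - <<'E'
from h import *
s=env.state();print(s["eef_pos"],s["tcp_rot"],s["ft_force"])
p,d=env.read_camera("wrist");W=wcloud(d,s);L=loc(W);x,y,z=[L[...,i] for i in range(3)]
m=(d>0)&(abs(y+65)<70)&(z>155)&(z<195)&(x>-60)&(x<0);print("book top local",rect(L,m))
m=(d>0)&(abs(y)<140)&(z>93)&(z<105)&(x<-40);print("wall top local",rect(L,m))
p,d=env.read_camera("scene");L=loc(world("scene",d));x,y,z=[L[...,i] for i in range(3)];H=hsv(p)
m=(d>0)&(x>-60)&(x<0)&(y>-140)&(y<0)&(z>40)&(z<160)&(H[...,0]<14)&(H[...,1]>150);print("scene face local",rect(L,m))
E
```

```text
[528.293199   181.96988477 139.98430775] [ 3.13986789e+00 -2.28438402e-04  1.63988849e+00] [ 0.23396534  0.38968721 -1.56845543]
book top local (array([-32.5, -53.7]), array([27.6, 79.4]), 10.6, 'z med/max', array([165.2, 174.7, 184.4]), 4687)
wall top local (array([-68.5,  10.9]), array([ 16. , 169.5]), 0.1, 'z med/max', array([ 97.8,  99.4, 100.5]), 5371)
scene face local (array([-24.8, -68. ]), array([97.9,  7.7]), 89.6, 'z med/max', array([ 45.2,  92.7, 140. ]), 1073)
```

Emit:
{"op": "drive_tool", "data": {"deltas": "0 0 -0.04 0;0 0 -0.04 0;0 0 -0.03 0;0 0 0 0;0 0 0 0;0 0 0 0"}}

```text
t: 18.77
eef_pos: [528.2, 182.1, 128.0]
tcp_rot: [3.141, -0.0, 1.64]
ft_force: [0.6, -0.2, 3.5]
opening: 0.142
grip_force: 30.0
```

Emit:
{"op": "drive_tool", "data": {"deltas": "0 0 0 0;0 0 0 0;0 0 0 0;0 0 0 0;0 0 0 0;0 0 0 0", "gripper": 0.6}}

```text
t: 19.27
eef_pos: [527.8, 182.0, 127.8]
tcp_rot: [-3.141, 0.0, 1.64]
ft_force: [0.1, -0.0, -0.5]
opening: 0.394
grip_force: 0.0
```

Emit:
{"op": "drive_tool", "data": {"deltas": "-0.05 -0.003 0 0;-0.05 -0.003 0 0;-0.04 -0.003 0 0;-0.03 -0.002 0 0;-0.03 -0.002 0 0;-0.03 -0.002 0 0;-0.03 -0.002 0 0;-0.03 -0.002 0 0;0 0 0 0;0 0 0 0"}}

```text
t: 20.1
eef_pos: [498.8, 180.1, 127.9]
tcp_rot: [3.141, 0.0, 1.64]
ft_force: [1.0, -0.2, 0.2]
opening: 0.395
grip_force: 0.0
```

```bash
python3 - <<'E'
from h import *
s=env.state();print(s["eef_pos"],s["opening"],s["ft_force"])
p,d=env.read_camera("scene");L=loc(world("scene",d));x,y,z=[L[...,i] for i in range(3)];H=hsv(p)
m=(d>0)&(x>-100)&(x<30)&(y>-140)&(y<0)&(H[...,0]<14)&(H[...,1]>150)
for a in range(20,170,15):
    k=m&(z>a)&(z<a+15)&(x<-5)
    if k.sum()>5: print(a,k.sum(),np.median(x[k]).round(1),y[k].min().round(),y[k].max().round())
cv2.imwrite("pics/s6.png",cv2.resize(p[120:300,300:500],(667,600))[:,:,::-1])
E
```

```text
[498.82417563 180.10061788 127.92707954] 0.3953047277450557 [ 0.97104231 -0.23968629  0.21901187]
20 184 -27.7 -119.0 -17.0
35 205 -31.5 -117.0 -18.0
50 198 -35.0 -115.0 -19.0
65 217 -39.0 -116.0 -18.0
80 212 -43.1 -116.0 -18.0
95 220 -46.8 -115.0 -19.0
110 183 -50.4 -114.0 -19.0
125 72 -53.2 -114.0 -21.0
140 50 -58.1 -114.0 -97.0
155 17 -60.2 -113.0 -98.0
```

Orange leans at ~14°, centred (local y ≈ −67 vs −65), square. Back off upward and fetch the blue one.

Emit:
{"op": "drive_tool", "data": {"deltas": "0 0 0.1 0;0 0 0.2 0;0 0 0.3 0;0 0 0.35 0;0.1 -0.1 0 0;0.2 -0.3 0 0.004;0.2 -0.35 0 0.004;0.2 -0.35 0 0.003;0.05 -0.4 0 0;0 -0.4 0 0"}}

```text
t: 20.98
eef_pos: [575.0, -12.0, 222.9]
tcp_rot: [3.141, 0.0, 1.675]
ft_force: [0.5, -0.2, -0.7]
opening: 0.401
grip_force: 0.0
```

Emit:
{"op": "drive_tool", "data": {"deltas": "0 -0.4 0 0;0 -0.4 0 0;0 -0.4 0 0;0 -0.4 0 0;0 -0.4 0 0;0 -0.4 0 0;0 -0.4 0 0;0 -0.1 0 0;0 0 0 0;0 0 0 0", "gripper": 0.5}}

```text
t: 21.82
eef_pos: [573.6, -299.9, 222.7]
tcp_rot: [-3.141, -0.001, 1.674]
ft_force: [-0.8, 0.2, -0.5]
opening: 0.499
grip_force: 0.0
```

```bash
python3 - <<'E'
from h import *
s=env.state();print(s["eef_pos"],s["tcp_rot"],s["opening"])
p,d=env.read_camera("wrist");W=wcloud(d,s);x,y,z=W[...,0],W[...,1],W[...,2]
print("book top",rect(W,(d>0)&(z>140)&(z<156)&(x>535)&(x<605)&(y>-360)&(y<-240)))
E
```

```text
[ 573.58279451 -299.90677335  222.70908918] [-3.14131583e+00 -5.99618456e-04  1.67353173e+00] 0.4986566092041568
book top (array([ 572. , -299.4]), array([14.2, 88.6]), 5.6, 'z med/max', array([145.5, 147.1, 149.2]), 1843)
```

Emit:
{"op": "drive_tool", "data": {"deltas": "0 0 -0.35 0;0 0 -0.35 0;0 0 -0.25 0;0 0 -0.16 0;0 0 0 0;0 0 0 0"}}

```text
t: 22.37
eef_pos: [574.2, -298.4, 112.0]
tcp_rot: [-3.141, -0.001, 1.676]
ft_force: [0.4, -0.8, 0.0]
opening: 0.5
grip_force: 0.0
```

Emit:
{"op": "drive_tool", "data": {"deltas": "0 0 0 0;0 0 0 0;0 0 0 0;0 0 0 0;0 0 0 0;0 0 0 0;0 0 0 0;0 0 0 0", "gripper": 1}}

```text
t: 23.03
eef_pos: [573.9, -300.0, 112.2]
tcp_rot: [3.141, 0.0, 1.675]
ft_force: [-1.1, 0.8, 4.4]
opening: 0.145
grip_force: 30.0
```

Emit:
{"op": "drive_tool", "data": {"deltas": "0 0 0.1 0;0 0 0.2 0;0 0 0.3 0;0 0 0.35 0;0 0 0.35 0;0 0.1 0 0;0 0.3 0 0;0 0.35 0 0;0 0.35 0 0;0 0.35 0 0"}}

```text
t: 23.87
eef_pos: [573.3, -153.4, 241.8]
tcp_rot: [-3.141, -0.0, 1.674]
ft_force: [1.0, 0.3, -2.1]
opening: 0.146
grip_force: 30.0
```

Emit:
{"op": "drive_tool", "data": {"deltas": "0 0.38 0 0;0 0.38 0 0;0 0.38 0 0;0 0.38 0 0;0 0.38 0 0;0 0.38 0 0;0 0.38 0 -0.004;0 0.38 0 -0.004;0 0.38 0 -0.003;0 0.38 0 0"}}

```text
t: 24.7
eef_pos: [573.2, 227.1, 241.9]
tcp_rot: [-3.141, 0.0, 1.64]
ft_force: [1.5, -0.0, -1.6]
opening: 0.148
grip_force: 30.0
```

Emit:
{"op": "drive_tool", "data": {"deltas": "0 0.35 0 0;0 0.3 0 0;-0.1 0.15 0 0;-0.15 0.05 0 0;-0.15 0 0 0;-0.1 0 0 0;-0.05 0 0 0;0 0 0 0;0 0 0 0"}}

```text
t: 25.45
eef_pos: [519.3, 309.8, 242.2]
tcp_rot: [3.141, -0.0, 1.64]
ft_force: [0.4, 0.6, -1.4]
opening: 0.146
grip_force: 30.0
```

Emit:
{"op": "drive_tool", "data": {"deltas": "0 0.01 -0.3 0;0 0 -0.3 0;0 0 -0.3 0;0 0 -0.15 0;0 0 -0.08 0;0 0 -0.05 0;0 0 -0.04 0;0 0 0 0;0 0 0 0;0 0 0 0"}}

```text
t: 26.28
eef_pos: [519.3, 311.3, 120.8]
tcp_rot: [3.14, -0.001, 1.64]
ft_force: [0.5, -0.8, -1.4]
opening: 0.146
grip_force: 30.0
```

Emit:
{"op": "drive_tool", "data": {"deltas": "0 0 -0.03 0;0 0 -0.01 0;0 0 0 0;0 0 0 0;0 0 0 0"}}

```text
t: 26.7
eef_pos: [519.0, 311.2, 116.2]
tcp_rot: [3.141, -0.0, 1.64]
ft_force: [0.1, 0.2, 2.4]
opening: 0.145
grip_force: 30.0
```

Emit:
{"op": "drive_tool", "data": {"deltas": "0 0 0 0;0 0 0 0;0 0 0 0;0 0 0 0;0 0 0 0;0 0 0 0", "gripper": 0.6}}

```text
t: 27.2
eef_pos: [518.9, 311.0, 115.8]
tcp_rot: [3.142, 0.0, 1.64]
ft_force: [-0.1, 0.4, -0.6]
opening: 0.394
grip_force: 0.0
```

Emit:
{"op": "drive_tool", "data": {"deltas": "-0.05 -0.003 0 0;-0.05 -0.003 0 0;-0.04 -0.003 0 0;-0.03 -0.002 0 0;-0.03 -0.002 0 0;-0.03 -0.002 0 0;-0.03 -0.002 0 0;-0.03 -0.002 0 0;0 0 0 0;0 0 0 0"}}

```text
t: 28.03
eef_pos: [489.8, 309.2, 115.9]
tcp_rot: [3.141, -0.0, 1.64]
ft_force: [0.6, 0.2, 0.0]
opening: 0.4
grip_force: 0.0
```

Emit:
{"op": "drive_tool", "data": {"deltas": "0 0 0.1 0;0 0 0.2 0;0 0 0.35 0;0 0 0.35 0;0.1 -0.2 0 0;0.2 -0.3 0 0;0.1 -0.4 0 0;0 -0.4 0 0;0 -0.4 0 0;0 -0.4 0 0"}}

```text
t: 28.87
eef_pos: [529.8, 97.4, 216.6]
tcp_rot: [3.141, 0.0, 1.64]
ft_force: [1.0, -0.6, 0.1]
opening: 0.403
grip_force: 0.0
```

```bash
python3 - <<'E'
from h import *
s=env.state();print(s["eef_pos"],s["opening"],s["ft_force"])
p,d=env.read_camera("scene");W=world("scene",d);L=loc(W);x,y,z=[L[...,i] for i in range(3)];M=masks(p);H=hsv(p)
for n,m,a0,b0 in(("orange",(H[...,0]<14)&(H[...,1]>150),-140,0),("blue",M["blue"],0,140)):
  for a in(22,60,100,130):
    k=m&(d>0)&(x>-100)&(x<0)&(y>a0)&(y<b0)&(z>a)&(z<a+12)
    if k.sum()>5: print(n,a,k.sum(),np.median(x[k]).round(1),y[k].min().round(),y[k].max().round())
x,y,z=[W[...,i] for i in range(3)]
a=np.radians(6);l=(x-561)*np.cos(a)+(y+239)*np.sin(a);t=-(x-561)*np.sin(a)+(y+239)*np.cos(a)
for h in(80,100,120,140,160):
    k=(d>0)&(abs(l+70)<50)&(abs(t)<110)&(abs(z-h)<8);print("lid inner face",h,k.sum(),np.median(l[k]).round(1))
k=(d>0)&(abs(l+70)<50)&(abs(t)<110)&(z>80)&(z<200);print("lid top",np.percentile(z[k],99).round(1))
cv2.imwrite("pics/s7.png",p[:,:,::-1])
E
```

```text
[529.79711279  97.35152418 216.6027848 ] 0.4032582150229721 [ 0.98855856 -0.55547715  0.12601127]
orange 22 158 -28.3 -117.0 -17.0
orange 60 169 -37.4 -116.0 -18.0
orange 100 173 -47.6 -116.0 -18.0
orange 130 184 -55.2 -114.0 -21.0
blue 22 102 -29.0 18.0 107.0
blue 60 113 -37.6 20.0 82.0
blue 100 115 -48.0 19.0 83.0
blue 130 124 -54.9 21.0 83.0
lid inner face 80 521 -61.5
lid inner face 100 527 -64.8
lid inner face 120 549 -68.0
lid inner face 140 553 -71.1
lid inner face 160 586 -74.5
lid top 174.3
```

View pics/s7.png

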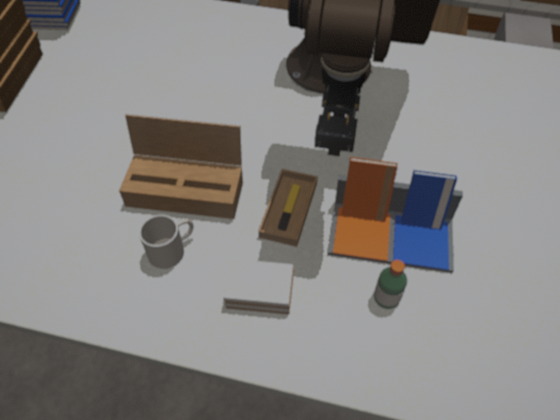

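Both books lean on their own pads (orange at (365,190), blue at (428,200)); the carton is empty, with its lid leaning back ~9°. Now closed fingers behind the lid.

Emit:
{"op": "drive_tool", "data": {"deltas": "-0.1 -0.35 0 0.01;-0.1 -0.38 0 0;-0.1 -0.38 0 0;-0.1 -0.38 0 0;-0.1 -0.38 0 0;-0.1 -0.38 0 0;-0.1 -0.38 0 0;-0.1 -0.38 0 0;-0.1 -0.38 0 0;-0.03 -0.1 0 0", "gripper": 1}}

```text
t: 29.75
eef_pos: [435.9, -254.2, 216.6]
tcp_rot: [3.141, 0.002, 1.669]
ft_force: [0.5, 0.5, 0.8]
opening: 0.004
grip_force: 0.0
```

Emit:
{"op": "drive_tool", "data": {"deltas": "0 0 0 0;0 0 -0.2 0;0 0 -0.3 0;0 0 -0.2 0;0 0 0 0;0 0 0 0"}}

```text
t: 30.25
eef_pos: [437.1, -248.7, 146.0]
tcp_rot: [-3.141, -0.001, 1.673]
ft_force: [-0.2, 0.6, 0.5]
opening: 0.003
grip_force: 0.0
```

Emit:
{"op": "drive_tool", "data": {"deltas": "0.14 0.015 0 0;0.14 0.015 0 0;0.14 0.015 0 0;0.14 0.015 0 0;0.14 0.015 0 0;0.14 0.015 0 0;0.14 0.015 0 0;0.12 0.01 0 0"}}

```text
t: 30.92
eef_pos: [548.4, -237.6, 148.1]
tcp_rot: [3.14, 0.001, 1.672]
ft_force: [-1.0, 1.0, -1.0]
opening: 0.004
grip_force: 0.2
```

Emit:
{"op": "drive_tool", "data": {"deltas": "0.05 0.005 -0.14 0;0.05 0.005 -0.14 0;0.05 0.005 -0.14 0;0.05 0.005 -0.14 0;0.05 0.005 -0.1 0;0.05 0.005 -0.06 0;0 0 0 0;0 0 0 0"}}

```text
t: 31.58
eef_pos: [576.9, -235.3, 73.5]
tcp_rot: [-3.141, -0.0, 1.672]
ft_force: [-0.8, 0.4, 0.4]
opening: 0.004
grip_force: 0.0
```

Emit:
{"op": "drive_tool", "data": {"deltas": "0 0 -0.05 0;0 0 -0.04 0;0 0 -0.03 0;0 0 0 0;0 0 0 0"}}

```text
t: 32.0
eef_pos: [576.7, -235.3, 61.8]
tcp_rot: [-3.141, -0.0, 1.671]
ft_force: [0.2, -0.4, -0.6]
opening: 0.004
grip_force: 0.0
```

Emit:
{"op": "drive_tool", "data": {"deltas": "0 0 -0.02 0;0 0 0 0;0 0 0 0"}}

```text
t: 32.25
eef_pos: [577.0, -235.4, 60.0]
tcp_rot: [3.141, 0.0, 1.672]
ft_force: [0.4, -0.8, 1.6]
opening: 0.005
grip_force: 0.6
```

Emit:
{"op": "drive_tool", "data": {"deltas": "0 0 -0.02 0;0 0 -0.01 0;0 0 0 0;0 0 0 0"}}

```text
t: 32.58
eef_pos: [577.1, -235.5, 59.7]
tcp_rot: [3.14, 0.001, 1.672]
ft_force: [-7.3, 3.5, 27.2]
opening: 0.006
grip_force: 13.8
```

Firm contact: the lid is on its stop. Lift off and check everything.

Emit:
{"op": "drive_tool", "data": {"deltas": "0 0 0.05 0;0 0 0.3 0;0 0 0.4 0;0 0 0.4 0;-0.3 0 0.2 0;-0.3 0 0 0;-0.3 0 0 0;0 0 0 0;0 0 0 0"}}

```text
t: 33.33
eef_pos: [486.1, -235.5, 192.5]
tcp_rot: [3.141, 0.0, 1.67]
ft_force: [0.6, 0.3, 0.4]
opening: 0.006
grip_force: 0.0
```

```bash
python3 - <<'E'
from h import *
p,d=env.read_camera("scene");W=world("scene",d);L=loc(W);x,y,z=[L[...,i] for i in range(3)];M=masks(p);H=hsv(p)
for n,m,a0,b0 in(("orange",(H[...,0]<14)&(H[...,1]>150),-140,0),("blue",M["blue"],0,140)):
  for a in(22,130):
    k=m&(d>0)&(x>-100)&(x<0)&(y>a0)&(y<b0)&(z>a)&(z<a+12)
    if k.sum()>5: print(n,a,np.median(x[k]).round(1),y[k].min().round(),y[k].max().round())
x,y,z=[W[...,i] for i in range(3)]
a=np.radians(6);u=(x-555.6)*np.cos(a)+(y+239.6)*np.sin(a);t=-(x-555.6)*np.sin(a)+(y+239.6)*np.cos(a)
k=(d>0)&(abs(t)<115)&(abs(u)<50)&(z<140);print("lid slope",np.polyfit(u[k],z[k],1).round(3),k.sum())
cv2.imwrite("pics/s8.png",p[:,:,::-1])
E
```

```text
orange 22 -28.0 -116.0 -17.0
orange 130 -55.4 -112.0 -20.0
blue 22 -28.1 18.0 108.0
blue 130 -55.1 22.0 83.0
lid slope [-1.000e-03  6.697e+01] 3389
```

View pics/s8.png

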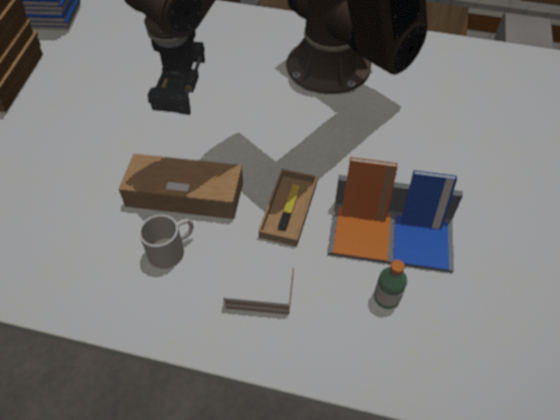

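The lid is flat (slope 0, top at 67 mm), both books are leaning, the marker is in the tray and the bystanders haven't moved.

```bash
python3 -c "
from cell import env
print(env.job_done())"
```

```text
the job is handed in; nothing more can be done
None
```

I handed the job in at about 33 s: by the last camera check the marker is in the tray, both notebooks lean centred on their own pads, the lid is shut flat, and the bystanders look unmoved; no verdict was returned.

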